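# Put the pen meter back in its bench cradle

### The arm

A 6-joint arm with a two-finger parallel gripper is mounted at the origin on the work surface. World frame = base frame: x ahead of the robot, y to its left, z up, the work surface at z = 0. Lengths are in m, angles in rad, forces in N, time in s.
With the tool pointing down it reaches from about 0.35 to 0.725 m from the base axis. Payload 6 kg.
Tool frame: the origin (TCP) lies at the very end of the fingers, on their centre line; the grasp point (between the pads) lies 19 mm behind it (manip.hold_point_z is the distance from the TCP to the grasp point, in m); z points along the fingers, x is the direction in which the jaws open and shut, and the axes are right-handed (so a half turn about z gives the same grasp; the last joint's range is limited). The gripper opens to 85 mm and grips with 20 to 120 N. Pads are 22 mm wide; open, the fingers measure 114 mm over their backs; the gripper's body (76 mm by 85 mm) begins 54 mm behind the grasp point. The pads swing forward as they close: fully open they stand 13 mm farther back than shut.
Start: joints at [1.556, 0.04, 0.085, 0, -1.615, -0.334], TCP at [0.205, 0.564, 0.195] pointing down, gripper open.
Joint ranges: [-2.56, 2.56], [-1.29, 2.01], [-1.08, 1.49], [-3.29, 1.98], [-2.81, -0.18], [-2.99, 2.99]. Speed limits (rad/s): [2.57, 2.57, 3.01, 3.14, 3.14, 3.14].

### API

Orientations are given as a unit quaternion [x, y, z, w].
In Python, from bench import manip gives the robot as it stands.
- The arm moves only by the tool play_rows, never from a script. Its argument "series" is a list of rows, each a list of 6 numbers: the shift along the tool's x, y, z in units of 25 mm (1.0 is 25 mm), then the turn, a rotation vector about the tool's x, y, z in units of 8 degrees (1.0 is 8 degrees). In form: [[dx, dy, dz, rx, ry, rz], ...]. A call has 1 to 12 rows; each row is the pose to reach, as a shift and turn from the pose commanded when the call began, along the tool's axes at that moment; what a row does not reach only later rows make up. A row lasts 1/10 s, in which the tool goes at most 50 mm and 8.59 degrees, less where a joint would pass 70% of its speed; a pose out of reach is approached as far as the arm can. A call with a gripper value outside its range is refused whole. "grip" is the opening, from 0 (shut) to 1 (fully open), set as the call begins (left out, the last holds). The fingers move at their own pace and stop on an object; "grip_force" is the grip in N (left out, the last holds). Time passes only in rows, so rows that repeat a pose let the fingers close. It gives the time, the measured TCP pose, the force and the opening at its end, in the units of the state.
- manip.read_state(): the state, without advancing time (a new reading comes with each control period).
- manip.grab_frame(name): name is "scene" or "top" or "wrist"; returns a dict with "img" (420x560x3 uint8, red, green, blue), "intrinsics" (3x3 intrinsics, pixels), "R" (3x3) and "t" (3): a world point X has camera coordinates R X + t. Camera axes: x right, y down, z forward; pixel columns grow to the right and rows downward; lengths in m; the calibration is good to about 2 mm. The wrist camera is an equidistant fisheye: a pixel r from the principal point sees the ray r / f radians off the axis. A picture is of the moment at which its call begins. There is no depth.
- manip.close_job(): hands the job in, once; it reports no verdict.
Trained networks look in a picture, given as the dict that the camera call returned (one of the last four; its "shot" number tells which), for a name from the list of things; names that differ only in an ending like _2 or _b are one class to them, and where a whole thing is asked for, a point or a joint stands for the part that bears it (a point fixed in the world has none). Each returns a list of dicts, best first, with "score" (0 to 1); they miss things now and then, are a little off and sometimes report something else, mostly with a low value. They report only what shows in the picture. A call takes as long as a camera call. They do not tell look-alikes from the thing itself.
- manip.look_for(picture, thing): "centre" ([x, y, z] in m, in the coordinates of the camera as it stood for that picture, good to about 4 mm: the middle of the surface that is visible of it).
- manip.mark_of(picture, thing): "centre" ([x, y, z] in m, in the coordinates of the camera as it stood for that picture, good to about 4 mm: a listed point, or the origin of a listed thing).
The state is a dict: "clock": time; "qpos": joint angles; "qvel": joint speeds; "effort": joint torques, N m; "tool_pos": TCP position; "tool_rot": TCP orientation; "contact_force": force on the tool from outside, world axes, zero at the start; "wrist_torque": the same for the moment, N m; "grip_width": opening from 0.0 (shut) to 1.0 (fully open).
Only numpy, scipy, OpenCV 4.12 (cv2) and the standard library are available. Lean on these libraries where they do the work, as an engineer would, in place of code of your own. Each camera call takes 0.05 s, during which the arm holds its last target. There are 200 camera calls.

### The job

Put the pen-shaped water meter away in its cradle: hold it tail-up at a slant, slip its thin tip under the hoop as far as the end stop, then press its body down past the sprung jaw until it sits fully home in the fork with the jaw closed again over it. Press firmly but not violently, let go, and leave the bottles, beaker, dish and forceps where they are and upright.

Things in the scene. Friction and masses are not known exactly. Their poses are not given: they have to be found in the camera images.
- pen: grey pen meter, 160 mm long, about 90 g, lying level. Origin on its axis at mid-length; x runs from tip (x=-80 mm) to tail (x=+80). Tip 12 mm diameter to x=-53, cone to x=-48, then body 18 mm diameter to x=+70. Square collar 22 x 22 mm at x=-8 to 0, square tail cap 22 x 22 at x=+70 to +80: they stop it rolling and hold its axis 11 mm above the table. Grip at x=-47 to -9 or +1 to +69.
- pen_tip (a point): centre of the pen's tip end, at pen x=-80 mm
- pen_neck (a point): point on the pen's axis at x=+16 mm, the part that goes into the fork
- cradle: fixed cradle: a grey plate 160 (x) x 70 x 10 mm carrying end stop, hoop and fork in line. Origin at the centre of the plate's underside, on the table; x runs from the end stop towards the pen's tail, z up. The seated pen lies along x, tip towards -x, axis 45 mm above the table, collar between hoop and fork (it cannot pass the fork, so the pen cannot be clipped first and then slid).
- cradle_stop (a point): on the face of the end stop, a wall 57 mm high, at the seated pen's axis: cradle (-70, 0, 45) mm
- cradle_hoop (a point): seated pen axis under the hoop: cradle (-50, 0, 45) mm. The hoop is a round bar 6 mm thick across y, underside 54 mm above the table, on two legs 17 mm apart inside; below it a saddle 8 mm long in x, top 35 mm high. So the opening is 17 mm wide and 19 mm high, its middle 0.5 mm below this point; a pen slanted 26 to 32 degrees, tail up, passes and its collar clears the fork.
- cradle_seat (a point): seated pen axis in the middle of the fork: cradle (26, 0, 45) mm. Fork from x=18 to 34: floor 36 mm high; fixed cheek on the -y side, inner face at y=-10, upright to 56 mm high, then leaning outwards to 64 mm; sprung jaw on the +y side. The plate beyond the fork is bare, so the pen's tail half can be pressed from above at pen x=+30 to +65.
- jaw (a joint): opening of the sprung steel jaw, rad: 0 closed, to 0.6 swung out to cradle +y. Hinge along x at y=+14, 23 mm high. Its nose slopes at 60 degrees from y=+4 at 54 mm high up to 65 mm, 14 mm from the cheek. A laid-in pen rests on the nose, axis about 18 mm above the seat (slant 14 degrees). Pressing the tail with about 8 to 17 N opens the jaw some 0.2 rad; it then snaps shut over the pen.
- bottle_a: bystander: dropper bottle, 30 mm diameter, 75 mm tall; origin at the centre of its underside
- bottle_b: bystander: dropper bottle, 30 mm diameter, 75 mm tall; origin at the centre of its underside
- bottle_c: bystander: dropper bottle, 30 mm diameter, 75 mm tall; origin at the centre of its underside
- beaker: bystander: empty glass beaker, 66 mm diameter, 80 mm tall; origin at the centre of its underside
- dish: bystander: closed flat clear dish, 94 mm diameter, 18 mm tall; origin at the centre of its underside
- forceps: bystander: steel forceps lying flat, 145 mm long, 8 mm tall; origin under its mid-length
Mind the look-alikes: they are no part of the job. Of the things that look like the cradle, take the one that is farthest to the robot's left at the start.

How it is judged:
By the outcome, as a careful person would: the job done as asked, in the order asked, and still so for the second after the job is handed in, with the robot touching nothing.
It also fails if it takes over 51 s, if anything falls off the work surface, if the arm or the gripper's body presses on something with over 40 N, if the wrist force passes 120 N, or if a joint passes its speed limit or range.

## Working session

There is one attempt and no reset: what is moved stays moved. The work goes in short steps, Python scripts to look and compute and a tool call to move; the robot and the scene stay as the last step left them, time stands still between calls to the robot, and variables do not carry over. Pictures are saved under pics/ and viewed, about 8 in all and at most 12, crops included, and the job is handed in when it is done.

Besides the shell and the picture viewer there is one more tool, called after "Emit:" as name([rows], argument=value, ...), one row to a line, values as JSON. play_rows: Moves the arm, as the interface text tells. Its arguments: {"type":"object","properties":{"series":{"type":"array","items":{"type":"array","items":{"type":"number"}}},"grip":{"type":"number"},"grip_force":{"type":"number"}},"required":["series"]}

```bash
mkdir -p pics; ls
cat > h.py <<'E'
import numpy as np, cv2
from scipy.spatial.transform import Rotation as Ro
from bench import manip as m
def w(f,c): return np.array(f["R"]).T@(np.array(c)-np.array(f["t"]))
def marks(f,names,fn="mark_of",n=4):
    for k in names:
        for d in getattr(m,fn)(f,k)[:n]: print(fn,k,round(d["score"],2),np.round(w(f,d["centre"])*1000).tolist())
def proj(f,X):
    c=np.array(f["R"])@np.array(X)+np.array(f["t"]);u=np.array(f["intrinsics"])@c;return u[:2]/u[2]
def save(f,n,crop=None,s=1):
    i=f["img"][:,:,::-1]
    if crop: i=i[crop[1]:crop[3],crop[0]:crop[2]]
    cv2.imwrite("pics/"+n,cv2.resize(i,None,fx=s,fy=s,interpolation=cv2.INTER_CUBIC))
E
python3 - <<'E'
from h import *
a=m.grab_frame("scene");b=m.grab_frame("top")
cv2.imwrite("pics/a.png",cv2.resize(np.vstack([a["img"],b["img"]])[:,:,::-1],(560,840))[:, :]) 
save(a,"s0.png",s=1.4);save(b,"t0.png",s=1.4)
for f in(a,b): marks(f,["pen","pen_tip","pen_neck","cradle","cradle_stop","cradle_hoop","cradle_seat","bottle_a","beaker","dish","forceps"]);print()
print(m.read_state())
E
```

```text
pics
mark_of pen 0.68 [532.0, 191.0, 8.0]
mark_of pen_tip 0.81 [608.0, 212.0, 13.0]
mark_of pen_tip 0.68 [473.0, 6.0, 1.0]
mark_of pen_neck 0.76 [512.0, 185.0, 12.0]
mark_of cradle 0.8 [322.0, -560.0, -9.0]
mark_of cradle 0.75 [215.0, -367.0, 0.0]
mark_of cradle 0.69 [508.0, -206.0, -3.0]
mark_of cradle 0.68 [462.0, -377.0, 2.0]
mark_of cradle_stop 0.91 [390.0, -575.0, 40.0]
mark_of cradle_stop 0.83 [281.0, -369.0, 47.0]
mark_of cradle_stop 0.71 [527.0, -402.0, 43.0]
mark_of cradle_stop 0.58 [571.0, -218.0, 43.0]
mark_of cradle_hoop 0.86 [507.0, -395.0, 44.0]
mark_of cradle_hoop 0.85 [266.0, -367.0, 39.0]
mark_of cradle_hoop 0.64 [555.0, -214.0, 38.0]
mark_of cradle_hoop 0.64 [369.0, -571.0, 47.0]
mark_of cradle_seat 0.84 [481.0, -200.0, 45.0]
mark_of cradle_seat 0.67 [439.0, -365.0, 48.0]
mark_of cradle_seat 0.64 [187.0, -365.0, 43.0]
mark_of cradle_seat 0.31 [710.0, -172.0, -4.0]
mark_of bottle_a 0.71 [580.0, -2.0, -2.0]
mark_of bottle_a 0.54 [471.0, 7.0, 1.0]
mark_of bottle_a 0.49 [758.0, 175.0, -1.0]
mark_of beaker 0.86 [717.0, -20.0, 1.0]
mark_of dish 0.93 [727.0, 287.0, -2.0]
m
[... 1393 characters left out ...]
714.0, -171.0, 0.0]

{'clock': 1.2, 'qpos': array([ 1.55567204e+00,  4.01496759e-02,  8.48139280e-02, -8.98238445e-08,
       -1.61548486e+00, -3.33735828e-01]), 'qvel': array([ 0.00085124,  0.00197088, -0.00234959,  0.00134434, -0.00031742,
        0.00119132]), 'effort': array([-3.94948620e-04, -3.67923903e+01,  3.47433400e+01,  6.93316206e+00,
       -1.09738168e-03, -7.63410156e-06]), 'tool_pos': array([0.20505101, 0.56385571, 0.19549739]), 'tool_rot': array([-5.73660698e-01,  8.19093037e-01, -9.81158939e-06, -7.15058867e-06]), 'contact_force': array([ 0.18092603, -0.24312437,  0.42829921]), 'wrist_torque': array([ 0.02030284,  0.0198262 , -0.01594371]), 'grip_width': 0.9995606188082446}
```

View pics/t0.png

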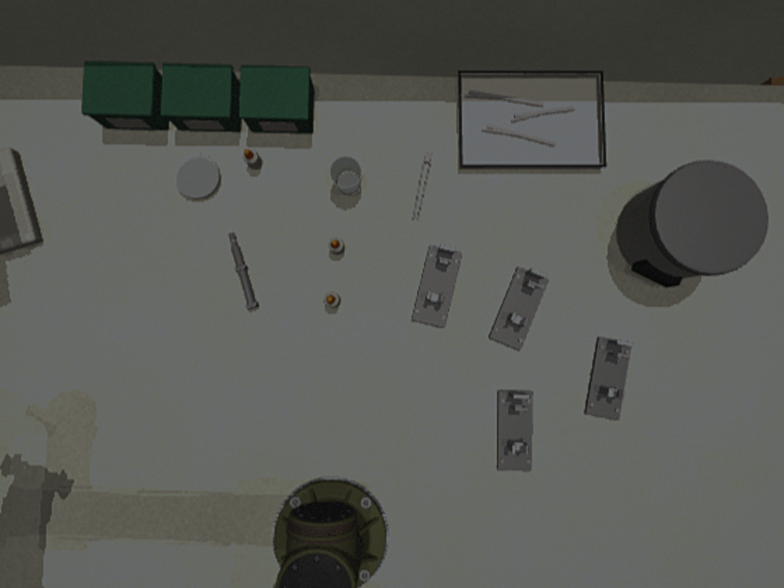

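View pics/s0.png

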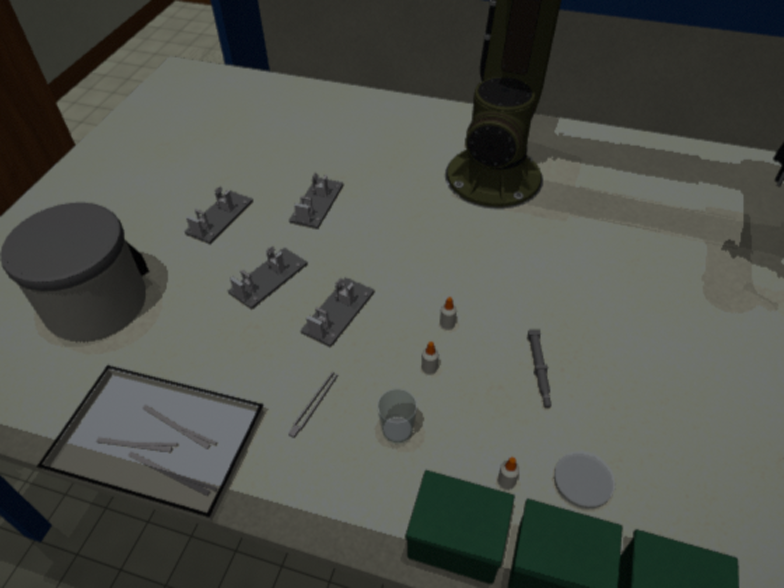

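Candidates in the top picture: (437,287), (518,308), (608,378) and (515,430). The robot's left is +y, which is left in this picture. (437,287), at y≈-0.207, is farthest left, so it is the one meant. I'll confirm it in a crop.

```bash
cat >> h.py <<'E'
def pose(p,s):
    p,s=np.radians([p,s]);x=np.array([-np.sin(p),np.cos(p),0]);y=np.array([np.cos(p)*np.cos(s),np.sin(p)*np.cos(s),np.sin(s)])
    return np.c_[x,y,np.cross(x,y)]
def row(pos,R,st=None,pos0=None,R0=None):
    if pos0 is None:
        st=st or m.read_state();pos0=st["tool_pos"];R0=Ro.from_quat(st["tool_rot"]).as_matrix()
    d=R0.T@(np.array(pos)-pos0)/.025; r=Ro.from_matrix(R0.T@R).as_rotvec()/np.radians(8)
    print("row",np.round(np.r_[d,r],2).tolist())
E
python3 - <<'E'
from h import *
b=m.grab_frame("top"); save(b,"c.png",(270,160,470,345),4)
row([.485,.177,.15],pose(196.4,0))
E
```

```text
row [10.72, -15.81, 1.82, -0.0, -0.0, -4.55]
```

View pics/c.png

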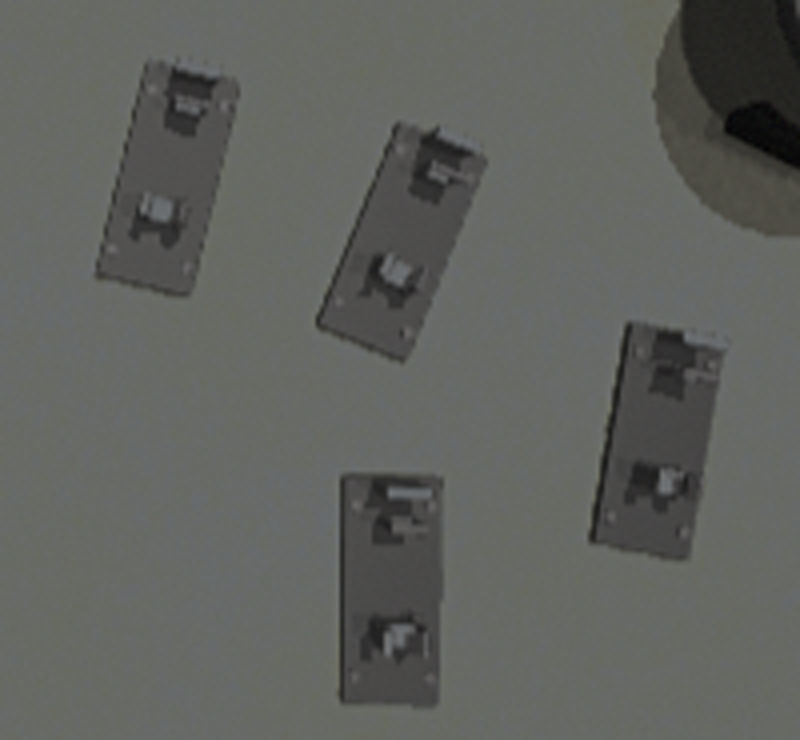

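The crop shows four cradles. The leftmost, at crop (165,180), has its end stop at the top (far from the robot) and its fork at (157,210). It is the one with the largest y, so it's the target. Next I move above the pen.

Emit:
play_rows([
  [2, -3, 0, 0, 0, -1],
  [4, -6, 0.5, 0, 0, -2],
  [6, -9, 1, 0, 0, -3],
  [8, -12, 1.5, 0, 0, -4],
  [10.72, -15.81, 1.82, 0, 0, -4.55],
  [10.72, -15.81, 1.82, 0, 0, -4.55],
  [10.72, -15.81, 1.82, 0, 0, -4.55],
  [10.72, -15.81, 1.82, 0, 0, -4.55],
  [10.72, -15.81, 1.82, 0, 0, -4.55],
  [10.72, -15.81, 1.82, 0, 0, -4.55],
  [10.72, -15.81, 1.82, 0, 0, -4.55],
  [10.72, -15.81, 1.82, 0, 0, -4.55],
], grip=1)

```text
clock: 2.45
tool_pos: [0.4851, 0.1763, 0.1499]
tool_rot: [0.8, -0.6, -0.0, 0.0]
contact_force: [0.1, 0.6, -0.2]
grip_width: 0.999
```

Emit:
play_rows([
  [0, 0, 0, 0, 0, 0],
])

```text
clock: 2.55
tool_pos: [0.4847, 0.1775, 0.1502]
tool_rot: [0.801, -0.599, 0.0, -0.0]
contact_force: [1.4, 0.1, 0.7]
grip_width: 1.004
```

Run:
```python
from h import *
print(m.read_state()["tool_pos"],m.read_state()["tool_rot"],m.read_state()["qpos"],m.read_state()["clock"])
f=m.grab_frame("wrist");marks(f,["pen","pen_tip","pen_neck"]);marks(f,["pen"],"look_for");save(f,"w0.png",s=1.4)
g=m.grab_frame("wrist");marks(g,["pen","pen_tip","pen_neck"])
row([.485,.177,.15],pose(196.4,0))
```

```text
[0.48465951 0.17747492 0.15019279] [ 8.00990543e-01 -5.98676983e-01  5.15877680e-06 -1.40574977e-04] [ 7.41557183e-01 -1.86263331e-01 -2.11804533e-01 -4.22542596e-05
 -1.54497697e+00  1.11633982e+00] 2.55
mark_of pen 0.69 [527.0, 190.0, 11.0]
mark_of pen_tip 0.7 [603.0, 218.0, 10.0]
mark_of pen_neck 0.88 [513.0, 187.0, 8.0]
look_for pen 0.6 [525.0, 189.0, 20.0]
mark_of pen 0.6 [527.0, 193.0, 9.0]
mark_of pen_tip 0.97 [603.0, 219.0, 11.0]
mark_of pen_neck 0.74 [511.0, 188.0, 9.0]
row [0.01, -0.01, 0.0, -0.0, -0.0, 0.01]
```

View pics/w0.png

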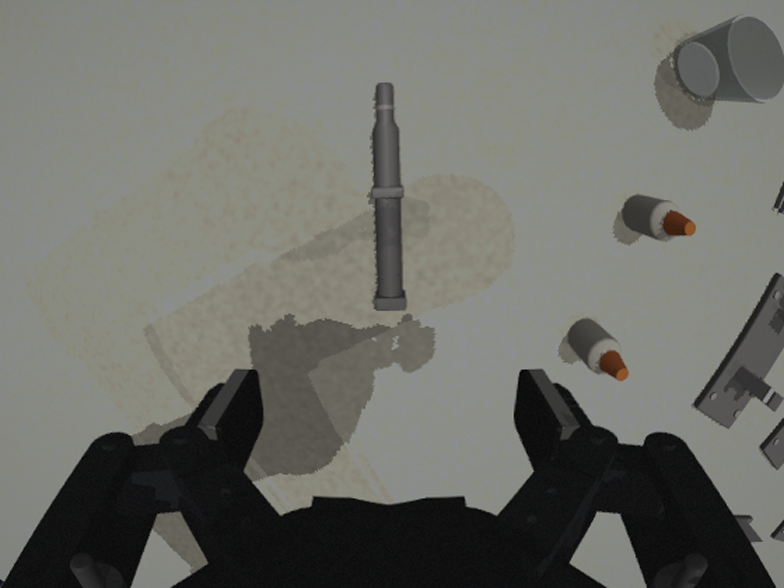

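The pen lies centred between the fingers, with its tip at (384,84) and its tail cap at (391,303). I'll turn those pixels into positions on the z=11 mm plane.

```bash
cat >> h.py <<'E'
def fish(f,u,v,z):
    K=np.array(f["intrinsics"]);x=(u-K[0,2])/K[0,0];y=(v-K[1,2])/K[1,1];th=np.hypot(x,y)
    c=np.array([x/th*np.sin(th),y/th*np.sin(th),np.cos(th)]);R=np.array(f["R"]);d=R.T@c;o=-R.T@np.array(f["t"])
    return o+d*(z-o[2])/d[2]
E
python3 - <<'E'
from h import *
f=m.grab_frame("wrist")
a=fish(f,384.5/1.4,83/1.4,.012);c=fish(f,388/1.4,192/1.4,.02);b=fish(f,391/1.4,299/1.4,.022)
print(a,c,b,np.linalg.norm(a-b),np.degrees(np.arctan2(*(b-a)[1::-1])))
E
```

```text
[0.603444   0.21571714 0.012     ] [0.53168922 0.19202373 0.02      ] [0.46031164 0.16871335 0.022     ] 0.15098419515892877 -161.82013735635437
```

Run:
```python
from h import *
row([.4805,.1755,.03],pose(198,0));row([.4805,.1755,.003],pose(198,0))
```

```text
row [0.01, 0.18, 4.8, -0.0, -0.0, -0.2]
row [0.01, 0.18, 5.88, -0.0, -0.0, -0.2]
```

Emit:
play_rows([
  [0, 0.1, 1.5, 0, 0, -0.2],
  [0.01, 0.18, 3, 0, 0, -0.2],
  [0.01, 0.18, 4.2, 0, 0, -0.2],
  [0.01, 0.18, 4.8, 0, 0, -0.2],
  [0.01, 0.18, 5.2, 0, 0, -0.2],
  [0.01, 0.18, 5.6, 0, 0, -0.2],
  [0.01, 0.18, 5.88, 0, 0, -0.2],
  [0.01, 0.18, 5.88, 0, 0, -0.2],
  [0.01, 0.18, 5.88, 0, 0, -0.2],
], grip=0.5)

```text
clock: 3.95
tool_pos: [0.4811, 0.1756, 0.0037]
tool_rot: [0.809, -0.588, 0.0, -0.0]
contact_force: [0.3, -0.9, 0.0]
grip_width: 0.5
```

Emit:
play_rows([
  [0, 0, 0, 0, 0, 0],
  [0, 0, 0, 0, 0, 0],
  [0, 0, 0, 0, 0, 0],
  [0, 0, 0, 0, 0, 0],
  [0, 0, 0, 0, 0, 0],
  [0, 0, 0, 0, 0, 0],
], grip=0, grip_force=60)

```text
clock: 4.55
tool_pos: [0.4807, 0.1754, 0.003]
tool_rot: [0.809, -0.588, 0.0, 0.0]
contact_force: [0.4, 0.5, -0.2]
grip_width: 0.001
```

The fingers shut completely, so the grasp failed. I'll look before moving again.

Run:
```python
from h import *
f=m.grab_frame("wrist");save(f,"w1.png",s=1.4);marks(f,["pen","pen_tip","pen_neck"])
f=m.grab_frame("top");marks(f,["pen","pen_tip","pen_neck"])
s=m.grab_frame("scene");marks(s,["pen","pen_tip","pen_neck"])
```

```text
mark_of pen 0.69 [530.0, 194.0, 12.0]
mark_of pen_tip 0.85 [603.0, 219.0, 11.0]
mark_of pen_neck 0.61 [513.0, 187.0, 10.0]
mark_of pen 0.73 [530.0, 191.0, 9.0]
mark_of pen_tip 0.64 [606.0, 215.0, 8.0]
mark_of pen_tip 0.51 [503.0, -207.0, -1.0]
mark_of pen_neck 0.78 [517.0, 188.0, 12.0]
mark_of pen 0.62 [533.0, 191.0, 6.0]
mark_of pen_tip 0.62 [607.0, 213.0, 12.0]
mark_of pen_tip 0.28 [470.0, 6.0, 1.0]
mark_of pen_neck 0.9 [513.0, 187.0, 11.0]
```

View pics/w1.png

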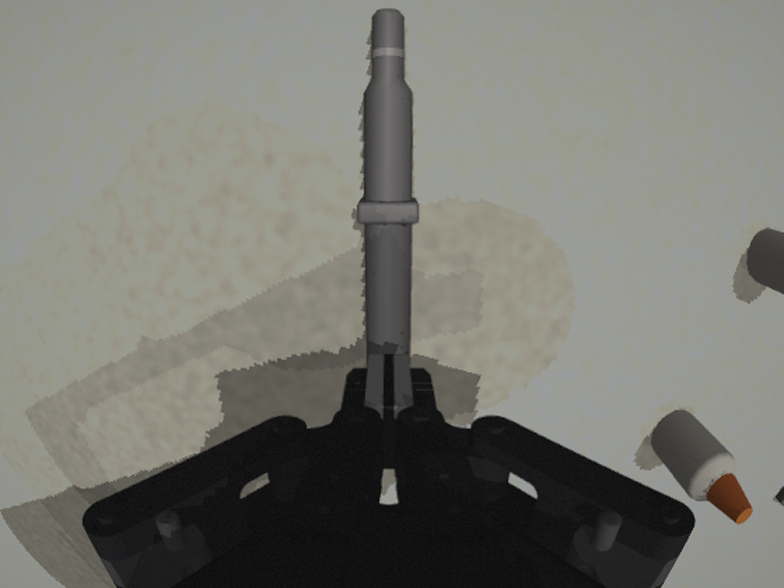

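```bash
cat >> h.py <<'E'
def pfish(f,X):
    c=np.array(f["R"])@np.array(X)+np.array(f["t"]);r=np.hypot(c[0],c[1]);th=np.arctan2(r,c[2]);K=np.array(f["intrinsics"])
    return np.array([K[0,2]+K[0,0]*th*c[0]/r,K[1,2]+K[1,1]*th*c[1]/r])
E
python3 - <<'E'
from h import *
f=m.grab_frame("wrist");st=m.read_state();T=st["tool_pos"];R=Ro.from_quat(st["tool_rot"]).as_matrix()
for y in(-.011,0,.011):
  for z in(0,-.008,-.019,-.03): print(y,z,(pfish(f,T+R@[0,y,z])*1.4).round())
print("cam",-np.array(f["R"]).T@f["t"]-T, st["grip_width"])
s=m.grab_frame("scene");u=proj(s,T).astype(int);print(u);save(s,"s1.png",(u[0]-60,u[1]-45,u[0]+60,u[1]+45),6)
E
```

```text
-0.011 0 [390. 310.]
-0.011 -0.008 [390. 317.]
-0.011 -0.019 [390. 327.]
-0.011 -0.03 [390. 339.]
0 0 [390. 335.]
0 -0.008 [390. 342.]
0 -0.019 [390. 354.]
0 -0.03 [390. 366.]
0.011 0 [390. 358.]
0.011 -0.008 [390. 366.]
0.011 -0.019 [390. 379.]
0.011 -0.03 [390. 393.]
cam [0.07012417 0.02361905 0.1780898 ] -0.0022203949385863637
[381 247]
```

View pics/s1.png

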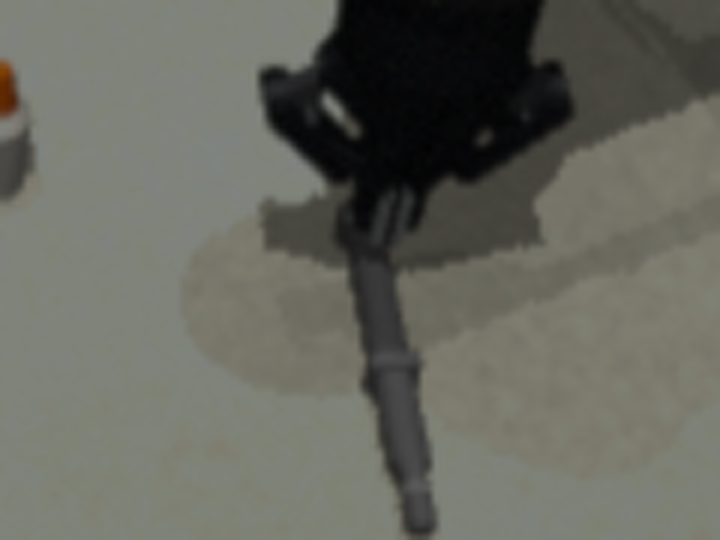

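Run:
```python
from h import *
print(m.hold_point_z,[a for a in dir(m) if a[0]!='_'])
f=m.grab_frame("wrist");st=m.read_state();T=st["tool_pos"];R=Ro.from_quat(st["tool_rot"]).as_matrix()
for x in(-.0425,.0425):
 for y in(-.011,.011):
  for z in(0,-.013,-.03,-.04): print(x,y,z,(pfish(f,T+R@[x,y,z])*1.4).round())
for a in(30,40,45,50): print("pen",a,(pfish(f,[.528-.951*a/1e3,.191-.309*a/1e3,.02])*1.4).round())
print(Ro.from_matrix(np.array(f["R"])@R).as_matrix().round(3), st["contact_force"],st["grip_width"])
```

```text
0.0187 ['PlanningError', 'close_job', 'grab_frame', 'hold_point_z', 'look_for', 'mark_of', 'read_state']
-0.0425 -0.011 0 [289. 310.]
-0.0425 -0.011 -0.013 [283. 321.]
-0.0425 -0.011 -0.03 [273. 338.]
-0.0425 -0.011 -0.04 [266. 349.]
-0.0425 0.011 0 [293. 357.]
-0.0425 0.011 -0.013 [287. 371.]
-0.0425 0.011 -0.03 [278. 391.]
-0.0425 0.011 -0.04 [272. 404.]
0.0425 -0.011 0 [491. 310.]
0.0425 -0.011 -0.013 [498. 321.]
0.0425 -0.011 -0.03 [508. 338.]
0.0425 -0.011 -0.04 [515. 349.]
0.0425 0.011 0 [487. 357.]
0.0425 0.011 -0.013 [493. 371.]
0.0425 0.011 -0.03 [502. 391.]
0.0425 0.011 -0.04 [508. 404.]
pen 30 [390. 303.]
pen 40 [390. 328.]
pen 45 [390. 340.]
pen 50 [390. 352.]
[[ 1.    -0.     0.001]
 [ 0.001  0.955 -0.295]
 [-0.001  0.295  0.955]] [ 0.1577245  -0.14981469  0.61630643] -0.0014119425356352011
```

Both views show the shut fingers just above the pen, so the real fingertips sit about 15–20 mm short of the reported TCP. I'll open and go down carefully, watching the force.

Emit:
play_rows([
  [0, 0, 0, 0, 0, 0],
  [0, 0, 0, 0, 0, 0],
  [0, 0, 0, 0, 0, 0],
  [0, 0, 0.1, 0, 0, 0],
  [0, 0, 0.2, 0, 0, 0],
  [0, 0, 0.3, 0, 0, 0],
  [0, 0, 0.4, 0, 0, 0],
  [0, 0, 0.4, 0, 0, 0],
], grip=0.4)

```text
clock: 6.1
tool_pos: [0.4803, 0.1752, -0.0076]
tool_rot: [0.809, -0.588, -0.0, 0.0]
contact_force: [-0.1, -1.1, -0.4]
grip_width: 0.4
```

Run:
```python
from h import *
st=m.read_state();T=st["tool_pos"];print(T,st["contact_force"],st["grip_width"])
a=m.grab_frame("wrist");s=m.grab_frame("scene");u=proj(s,T).astype(int)
i=cv2.resize(a["img"][180:330,190:370],(400,333));j=cv2.resize(s["img"][u[1]-35:u[1]+25,u[0]-36:u[0]+36],(400,333),interpolation=cv2.INTER_CUBIC)
cv2.imwrite("pics/x.png",np.clip(np.hstack([i,j])[:,:,::-1].astype(float)*1.7,0,255).astype(np.uint8))
```

```text
[ 0.48033417  0.17519549 -0.00757985] [-0.10673942 -1.0669242  -0.42674691] 0.3996317022425336
```

View pics/x.png

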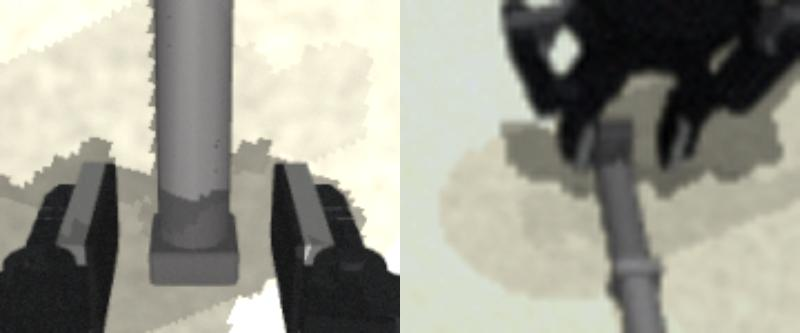

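No contact with the "TCP" at -7.6 mm, so the offset is real. The pen is centred between the pads (columns 115 and 272, pen at 192). I'll continue down.

Emit:
play_rows([
  [0, 0, 0.08, 0, 0, 0],
  [0, 0, 0.16, 0, 0, 0],
  [0, 0, 0.24, 0, 0, 0],
  [0, 0, 0.24, 0, 0, 0],
  [0, 0, 0.24, 0, 0, 0],
])

```text
clock: 6.7
tool_pos: [0.4806, 0.1753, -0.0131]
tool_rot: [0.809, -0.588, 0.0, 0.0]
contact_force: [-0.1, -0.6, -0.3]
grip_width: 0.399
```

Run:
```python
from h import *
st=m.read_state();T=st["tool_pos"];print(T,st["contact_force"],st["grip_width"])
a=m.grab_frame("wrist");s=m.grab_frame("scene");u=proj(s,T).astype(int)
i=cv2.resize(a["img"][180:330,190:370],(400,333));j=cv2.resize(s["img"][u[1]-35:u[1]+25,u[0]-36:u[0]+36],(400,333),interpolation=cv2.INTER_CUBIC)
cv2.imwrite("pics/x.png",np.clip(np.hstack([i,j])[:,:,::-1].astype(float)*1.7,0,255).astype(np.uint8))
```

```text
[ 0.4806275   0.17530856 -0.01306868] [-0.10653874 -0.64869232 -0.27480771] 0.398722915174743
```

Emit:
play_rows([
  [0, 0, 0, 0, 0, 0],
  [0, 0, 0, 0, 0, 0],
  [0, 0, 0, 0, 0, 0],
  [0, 0, 0, 0, 0, 0],
  [0, 0, 0, 0, 0, 0],
], grip=0, grip_force=60)

```text
clock: 7.3
tool_pos: [0.4806, 0.1754, -0.013]
tool_rot: [0.809, -0.588, 0.0, 0.0]
contact_force: [0.4, -0.2, 0.2]
grip_width: -0.0
```

```bash
cat > v.py <<'E'
from h import *
import sys
st=m.read_state();T=st["tool_pos"];print(T,st["contact_force"],st["grip_width"])
a=m.grab_frame("wrist");s=m.grab_frame("scene");u=proj(s,T).astype(int)
i=cv2.resize(a["img"][150:330,180:380],(400,360));j=cv2.resize(s["img"][u[1]-35:u[1]+25,u[0]-33:u[0]+33],(400,360),interpolation=cv2.INTER_CUBIC)
cv2.imwrite("pics/"+sys.argv[1],np.clip(np.hstack([i,j])[:,:,::-1].astype(float)*1.7,0,255).astype(np.uint8))
E
python3 v.py y.png
```

```text
[ 0.48063628  0.17535688 -0.01302324] [ 0.37473567 -0.19053247  0.2437047 ] -0.0004995143382561535
```

View pics/y.png

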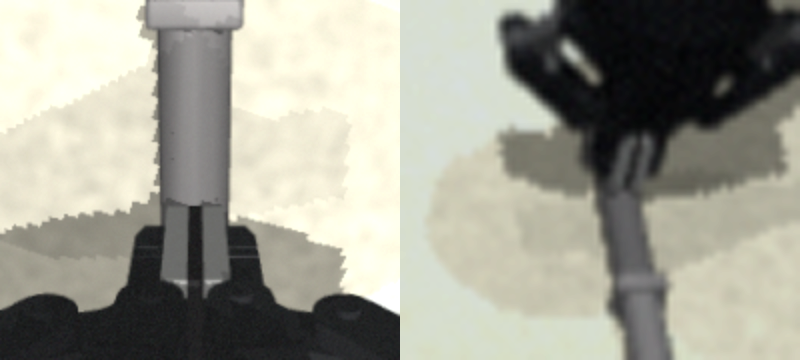

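The shut fingers are still at the pen's top. Finger spacing in the wrist image puts the real tips about 31 mm behind the nominal TCP when shut. I'll go about 15 mm lower, still watching the force.

Emit:
play_rows([
  [0, 0, 0, 0, 0, 0],
  [0, 0, 0, 0, 0, 0],
  [0, 0, 0, 0, 0, 0],
  [0, 0, 0, 0, 0, 0],
  [0, 0, 0.1, 0, 0, 0],
  [0, 0, 0.2, 0, 0, 0],
  [0, 0, 0.3, 0, 0, 0],
  [0, 0, 0.4, 0, 0, 0],
  [0, 0, 0.4, 0, 0, 0],
], grip=0.4)

```text
clock: 8.3
tool_pos: [0.4803, 0.1752, -0.0236]
tool_rot: [0.809, -0.588, -0.0, 0.0]
contact_force: [-0.3, 0.3, 0.2]
grip_width: 0.399
```

Emit:
play_rows([
  [0, 0, 0.05, 0, 0, 0],
  [0, 0, 0.1, 0, 0, 0],
  [0, 0, 0.15, 0, 0, 0],
  [0, 0, 0.15, 0, 0, 0],
])

```text
clock: 8.7
tool_pos: [0.4805, 0.1753, -0.027]
tool_rot: [0.809, -0.588, -0.0, 0.0]
contact_force: [-0.6, 0.8, -0.7]
grip_width: 0.399
```

Emit:
play_rows([
  [0, 0, 0, 0, 0, 0],
  [0, 0, 0, 0, 0, 0],
  [0, 0, 0, 0, 0, 0],
  [0, 0, 0, 0, 0, 0],
], grip=0, grip_force=60)

```text
clock: 9.1
tool_pos: [0.4808, 0.1754, -0.0264]
tool_rot: [0.809, -0.588, 0.0, -0.0]
contact_force: [-0.3, -0.6, 2.1]
grip_width: 0.179
```

Gripped: opening 0.179, which matches the 18 mm body. Now I lift.

Emit:
play_rows([
  [0, 0, -0.3, 0, 0, 0],
  [0, 0, -1, 0, 0, 0],
  [0, 0, -2, 0, 0, 0],
  [0, 0, -3.5, 0, 0, 0],
  [0, 0, -5, 0, 0, 0],
  [0, 0, -6, 0, 0, 0],
  [0, 0, -6.4, 0, 0, 0],
  [0, 0, -6.4, 0, 0, 0],
  [0, 0, -6.4, 0, 0, 0],
], grip_force=80)

```text
clock: 10.0
tool_pos: [0.4799, 0.1752, 0.1314]
tool_rot: [0.809, -0.588, -0.001, 0.001]
contact_force: [-0.4, -0.6, -2.3]
grip_width: 0.173
```

Run:
```python
from h import *
st=m.read_state();T=st["tool_pos"];R=Ro.from_quat(st["tool_rot"]).as_matrix();print(T,st["grip_width"],st["qpos"].round(2))
for k in range(3):
  f=m.grab_frame("wrist")
  for n in("pen","pen_tip","pen_neck"):
    for d in m.mark_of(f,n)[:1]: print(n,round(d["score"],2),(R.T@(w(f,d["centre"])-T)*1000).round(1))
# slant pose above cradle
p=166.3;Rc=pose(p,29);O=np.array([.506,-.207,0]);c=np.radians(p)
C=lambda x,z:O+np.array([x*np.cos(c),x*np.sin(c),z])
np.save("C.npy",O)
row(T+[0,0,.02],pose(166.3,0),None)
```

```text
[0.4798557  0.1752316  0.13139353] 0.17341920331529004 [ 0.74 -0.2  -0.25 -0.   -1.52  1.14]
pen 0.62 [ -0.9 -51.  -38.4]
pen_neck 0.86 [ -4.4 -31.1 -38. ]
pen 0.9 [ -0.9 -50.4 -38.2]
pen_neck 0.95 [ -1.5 -33.7 -38.6]
pen 0.59 [ -3.  -51.3 -39. ]
pen_neck 0.72 [ -1.2 -35.9 -36.8]
row [-0.0, 0.03, -0.73, 0.0, -0.0, 3.96]
```

The pen sits in the tool at y=-51 mm, z=-38 mm, and is level. Now I hover beside the cradle for one close look.

Run:
```python
from h import *
row([.458,-.122,.15],pose(166.3,0))
```

```text
row [11.03, 4.54, -0.67, 0.0, -0.0, 3.96]
```

Emit:
play_rows([
  [0.7, 0.3, -0.7, 0, 0, 0.3],
  [2, 0.8, -0.7, 0, 0, 0.8],
  [3.4, 1.4, -0.7, 0, 0, 1.3],
  [4.8, 2, -0.7, 0, 0, 1.8],
  [6.2, 2.6, -0.7, 0, 0, 2.4],
  [7.6, 3.2, -0.7, 0, 0, 2.9],
  [9, 3.8, -0.7, 0, 0, 3.4],
  [10.2, 4.3, -0.7, 0, 0, 3.8],
  [10.8, 4.5, -0.7, 0, 0, 3.96],
  [11, 4.5, -0.7, 0, 0, 3.96],
  [11, 4.5, -0.7, 0, 0, 3.96],
])

```text
clock: 11.7
tool_pos: [0.4588, -0.1213, 0.1507]
tool_rot: [-0.618, 0.786, 0.0, -0.0]
contact_force: [0.5, 0.8, -1.5]
grip_width: 0.166
```

Run:
```python
from h import *
st=m.read_state();T=st["tool_pos"];R=Ro.from_quat(st["tool_rot"]).as_matrix();print(T,st["grip_width"],st["qpos"].round(2),st["clock"])
from collections import defaultdict
D=defaultdict(list)
for k in range(5):
  f=m.grab_frame("wrist")
  for n in("cradle","cradle_stop","cradle_hoop","cradle_seat","pen","pen_neck","pen_tip"):
    for d in m.mark_of(f,n):
      X=w(f,d["centre"])
      if n[0]=="p": 
        D[n].append(R.T@(X-T)*1000);break
      if np.hypot(X[0]-.52,X[1]+.207)<.08: D[n].append(X*1000);break
for n in D: print(n,len(D[n]),np.mean(D[n],0).round(1),np.std(D[n],0).round(1))
save(f,"w2.png",s=1.4)
```

```text
[ 0.45875333 -0.12126373  0.15069408] 0.16574306488137988 [ 0.17 -0.3  -0.31  0.   -1.57  1.16] 11.7
cradle 5 [ 502.3 -203.2   -5. ] [0.8 1.1 1. ]
cradle_stop 5 [ 569.3 -225.3   46.1] [1.  1.5 1. ]
cradle_hoop 4 [ 550.5 -219.3   45. ] [1.5 0.4 1.5]
cradle_seat 5 [ 497.2 -207.8   46.1] [37.3  9.   1.2]
pen 5 [ -1.2 -49.6 -36.9] [1.8 1.  2.3]
pen_neck 4 [ -0.3 -33.9 -36.7] [0.4 1.7 1.7]
```

View pics/w2.png

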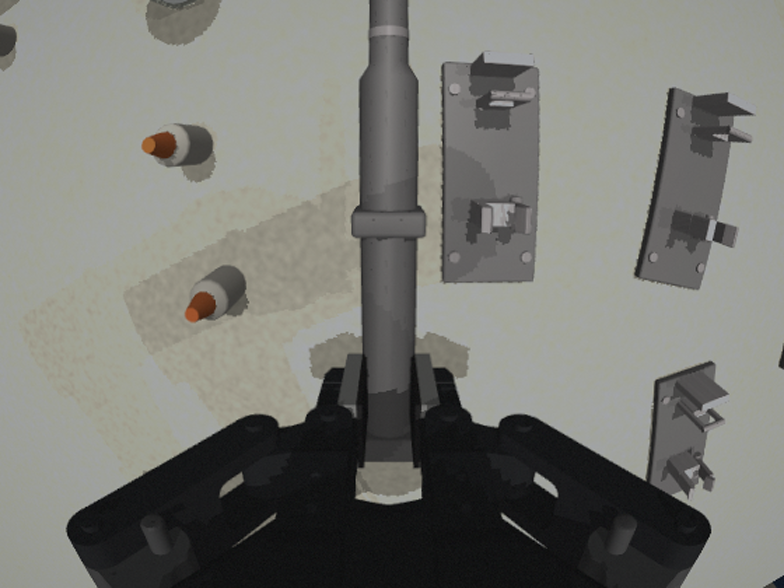

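The picture shows the target cradle at corners (443,63), (538,67), (443,281) and (534,281), with its hoop at (508,98) and fork at (506,214). The pen is held parallel beside it. I'll fit the plate corners.

Run:
```python
from h import *
f=m.grab_frame("wrist")
P=dict(fl=(443,63),fr=(538.5,67),bl=(443,281),br=(534,281))
M={"fl":(-80,-35),"fr":(-80,35),"bl":(80,-35),"br":(80,35)}
W={k:fish(f,v[0]/1.4,v[1]/1.4,.010)[:2]*1000 for k,v in P.items()}
for k in W: print(k,W[k].round(1))
A=np.array([M[k] for k in M],float);B=np.array([W[k] for k in M])
b=B.mean(0);U=((B-b)[:,0]+1j*(B-b)[:,1]);V=A[:,0]+1j*A[:,1];q=(U*V.conj()).sum()
print("centre",b,"yaw",np.degrees(np.angle(q)),"scale",abs(q)/(abs(V)**2).sum())
for n,(u,v,z) in dict(hoopmid=(506,93,.06),hoopL=(491,96,.057),hoopR=(528,93,.057)).items(): print(n,fish(f,u/1.4,v/1.4,z)*1000)
# edge refine: mean gradient of left/right edges per row
g=cv2.cvtColor(f["img"],cv2.COLOR_RGB2GRAY).astype(float);g=cv2.GaussianBlur(g,(5,5),0)
for r in(55,90,105,125,175,195):
  l=g[r,305:330];rr=g[r,372:395];print(r,305+np.argmin(np.diff(l)),372+np.argmax(np.diff(rr)))
# pen axis vs tool from image edges
for r in(70,80,110,120,180,220):
  s=np.diff(g[r,240:320]);print("pen",r,240+np.argmin(s[:30]),240+40+np.argmax(s[40:]))
```

```text
fl [ 586.  -190.7]
fr [ 571.9 -258.3]
bl [ 433.2 -156.1]
br [ 417. -224.]
centre [ 502.02089215 -207.2717269 ] yaw 167.3606611652221 scale 0.9862186334694711
hoopmid [ 552.5751325 -215.3004239   60.       ]
hoopL [ 552.57282256 -206.56383593   57.        ]
hoopR [ 550.64912556 -229.92124639   57.        ]
55 314 384
90 314 385
105 314 384
125 315 384
175 314 382
195 314 381
pen 70 255 298
pen 80 256 298
pen 110 256 298
pen 120 256 298
pen 180 256 297
pen 220 257 296
```

```bash
cat >> h.py <<'E'
YAW=167.1
def setc(): 
    c=np.radians(YAW);ex=np.array([np.cos(c),np.sin(c),0]);ey=np.array([-np.sin(c),np.cos(c),0])
    # centre: along value from estimates, lateral 88.7 mm
    a=np.array([.5037,-.2072,0])@ex
    return a*ex+LAT*ey,ex,ey
LAT=.0887
TIP=np.array([0,-.1312,-.0376])
def tipT(xc,s,c=.04537,off=0.):   # tip centre at cradle x=xc on slant line through (-50mm,c)
    O,ex,ey=setc();R=pose(YAW,s);z=c+(xc+.05)*np.tan(np.radians(s))
    return O+ex*xc+ey*off+np.array([0,0,z])-R@TIP,R
E
python3 - <<'E'
from h import *
print(setc()[0])
for x in(.02,-.035): T,R=tipT(x,28);print(T);row(T,R)
E
```

```text
[ 0.50388294 -0.20640125  0.        ]
[ 0.35426211 -0.1721335   0.1109855 ]
row [2.98, 3.58, 1.59, -3.5, 0.02, -0.09]
[ 0.40787398 -0.18441226  0.08174148]
row [2.95, 1.38, 2.76, -3.5, 0.02, -0.09]
```

Emit:
play_rows([
  [0, 0.4, -0.3, -0.6, 0, 0],
  [0.3, 1, -0.3, -1.4, 0, 0],
  [0.8, 1.8, -0.3, -2.2, 0, 0],
  [1.4, 2.6, -0.3, -3, 0.02, -0.05],
  [2, 3.3, 0, -3.5, 0.02, -0.09],
  [2.6, 3.58, 0.5, -3.5, 0.02, -0.09],
  [2.98, 3.58, 1, -3.5, 0.02, -0.09],
  [2.98, 3.58, 1.4, -3.5, 0.02, -0.09],
  [2.98, 3.58, 1.59, -3.5, 0.02, -0.09],
  [2.98, 3.58, 1.59, -3.5, 0.02, -0.09],
  [2.98, 3.58, 1.59, -3.5, 0.02, -0.09],
])

```text
clock: 14.85
tool_pos: [0.3547, -0.1719, 0.1116]
tool_rot: [-0.605, 0.759, 0.189, -0.15]
contact_force: [-0.3, 0.0, -1.4]
grip_width: 0.164
```

Run:
```python
from h import *
st=m.read_state();T=st["tool_pos"];R=Ro.from_quat(st["tool_rot"]).as_matrix();print(T,st["qpos"].round(2),st["clock"],np.degrees(np.arcsin(R[2,1])))
f=m.grab_frame("wrist");save(f,"w3.png",s=1.4)
O,ex,ey=setc()
for nm,X in dict(fl=(-.08,-.035,.01),fr=(-.08,.035,.01),bl=(.08,-.035,.01),br=(.08,.035,.01),hoop=(-.05,0,.06),seat=(.026,0,.036)).items():
  print(nm,(pfish(f,O+ex*X[0]+ey*X[1]+[0,0,X[2]])*1.4).round())
for s in(-.075,-.05,-.004,.03): print("pen",s,(pfish(f,T+R@[0,s-.0512,-.0376])*1.4).round())
```

```text
[ 0.3546625  -0.17191322  0.11159595] [-0.03 -0.02 -0.17 -0.1  -1.89  1.37] 14.85 27.930734782314644
fl [ 306. -227.]
fr [ 472. -227.]
bl [319.  83.]
br [458.  83.]
hoop [ 389. -205.]
seat [389. -17.]
pen -0.075 [388.  -7.]
pen -0.05 [388.  68.]
pen -0.004 [388. 216.]
pen 0.03 [388. 320.]
```

View pics/w3.png

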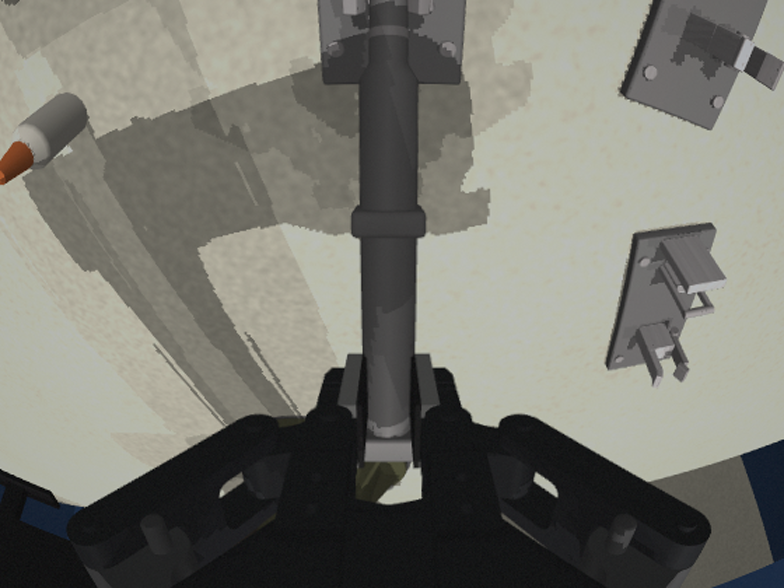

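Plate rear corners are seen at (323,83) and (462,83), against predictions of (319,83) and (458,83), with the pen at 389 against 388. So I need about 1.5 mm more toward cradle +y, and the fit along the axis is good. I correct and advance along the pen's axis.

```bash
sed -i 's/^LAT=.*/LAT=.0902/' h.py
python3 - <<'E'
from h import *
for x in(.0,-.03,-.04,-.05,-.06,-.0672): T,R=tipT(x,28);print(x,T.round(4));row(T,R)
E
```

```text
0.0 [ 0.3734 -0.1781  0.1004]
row [0.07, -0.91, 0.03, -0.01, 0.0, 0.0]
-0.03 [ 0.4027 -0.1848  0.0844]
row [0.07, -2.26, 0.03, -0.01, 0.0, 0.0]
-0.04 [ 0.4124 -0.187   0.0791]
row [0.07, -2.72, 0.04, -0.01, 0.0, 0.0]
-0.05 [ 0.4222 -0.1892  0.0738]
row [0.07, -3.17, 0.04, -0.01, 0.0, 0.0]
-0.06 [ 0.4319 -0.1915  0.0684]
row [0.07, -3.62, 0.04, -0.01, 0.0, 0.0]
-0.0672 [ 0.4389 -0.1931  0.0646]
row [0.07, -3.95, 0.04, -0.01, 0.0, 0.0]
```

Emit:
play_rows([
  [0.07, -0.4, 0.03, 0, 0, 0],
  [0.07, -1.1, 0.03, 0, 0, 0],
  [0.07, -1.7, 0.03, 0, 0, 0],
  [0.07, -2.1, 0.03, 0, 0, 0],
  [0.07, -2.26, 0.03, 0, 0, 0],
  [0.07, -2.35, 0.03, 0, 0, 0],
  [0.07, -2.4, 0.03, 0, 0, 0],
  [0.07, -2.4, 0.03, 0, 0, 0],
])

```text
clock: 15.7
tool_pos: [0.4051, -0.1857, 0.0825]
tool_rot: [-0.605, 0.759, 0.189, -0.15]
contact_force: [-0.3, 0.5, -1.6]
grip_width: 0.166
```

Emit:
play_rows([
  [0, -0.06, 0, 0, 0, 0],
  [0, -0.12, 0, 0, 0, 0],
  [0, -0.18, 0, 0, 0, 0],
  [0, -0.24, 0, 0, 0, 0],
  [0, -0.3, 0, 0, 0, 0],
  [0, -0.3, 0, 0, 0, 0],
])

```text
clock: 16.3
tool_pos: [0.4115, -0.1871, 0.0785]
tool_rot: [-0.604, 0.759, 0.189, -0.151]
contact_force: [-0.6, -0.0, -1.5]
grip_width: 0.166
```

Emit:
play_rows([
  [0, -0.06, 0, 0, 0, 0],
  [0, -0.12, 0, 0, 0, 0],
  [0, -0.18, 0, 0, 0, 0],
  [0, -0.24, 0, 0, 0, 0],
  [0, -0.24, 0, 0, 0, 0],
])

```text
clock: 16.8
tool_pos: [0.4167, -0.1883, 0.0757]
tool_rot: [-0.604, 0.759, 0.189, -0.151]
contact_force: [-0.9, 0.4, -1.0]
grip_width: 0.168
```

Emit:
play_rows([
  [0, -0.06, 0, 0, 0, 0],
  [0, -0.12, 0, 0, 0, 0],
  [0, -0.18, 0, 0, 0, 0],
  [0, -0.24, 0, 0, 0, 0],
  [0, -0.24, 0, 0, 0, 0],
])

```text
clock: 17.3
tool_pos: [0.4219, -0.1895, 0.0729]
tool_rot: [-0.604, 0.759, 0.189, -0.151]
contact_force: [0.3, -0.7, -0.4]
grip_width: 0.168
```

Emit:
play_rows([
  [0, -0.06, 0, 0, 0, 0],
  [0, -0.12, 0, 0, 0, 0],
  [0, -0.18, 0, 0, 0, 0],
  [0, -0.24, 0, 0, 0, 0],
  [0, -0.24, 0, 0, 0, 0],
])

```text
clock: 17.8
tool_pos: [0.427, -0.1907, 0.07]
tool_rot: [-0.604, 0.759, 0.189, -0.151]
contact_force: [0.3, 0.0, -1.9]
grip_width: 0.171
```

Emit:
play_rows([
  [0, -0.06, -0.03, 0, 0, 0],
  [0, -0.12, -0.03, 0, 0, 0],
  [0, -0.18, -0.03, 0, 0, 0],
  [0, -0.24, -0.03, 0, 0, 0],
  [0, -0.24, -0.03, 0, 0, 0],
])

```text
clock: 18.3
tool_pos: [0.4326, -0.192, 0.0679]
tool_rot: [-0.604, 0.759, 0.189, -0.151]
contact_force: [0.8, -0.4, -1.5]
grip_width: 0.166
```

Emit:
play_rows([
  [0, -0.05, 0, 0, 0, 0],
  [0, -0.1, 0, 0, 0, 0],
  [0, -0.15, 0, 0, 0, 0],
  [0, -0.15, 0, 0, 0, 0],
])

```text
clock: 18.7
tool_pos: [0.4358, -0.1927, 0.0662]
tool_rot: [-0.604, 0.759, 0.189, -0.151]
contact_force: [-0.5, -0.7, -0.8]
grip_width: 0.172
```

Emit:
play_rows([
  [0, -0.05, 0, 0, 0, 0],
  [0, -0.1, 0, 0, 0, 0],
  [0, -0.1, 0, 0, 0, 0],
])

```text
clock: 19.0
tool_pos: [0.4379, -0.1932, 0.065]
tool_rot: [-0.604, 0.759, 0.189, -0.151]
contact_force: [0.2, 0.6, -0.7]
grip_width: 0.167
```

Emit:
play_rows([
  [0, -0.04, 0, 0, 0, 0],
  [0, -0.08, 0, 0, 0, 0],
  [0, -0.08, 0, 0, 0, 0],
])

```text
clock: 19.3
tool_pos: [0.4396, -0.1936, 0.0641]
tool_rot: [-0.604, 0.759, 0.189, -0.151]
contact_force: [-0.2, 0.3, -1.0]
grip_width: 0.17
```

Emit:
play_rows([
  [0, -0.04, 0, 0, 0, 0],
  [0, -0.08, 0, 0, 0, 0],
  [0, -0.08, 0, 0, 0, 0],
])

```text
clock: 19.6
tool_pos: [0.4407, -0.1939, 0.0633]
tool_rot: [-0.604, 0.759, 0.19, -0.151]
contact_force: [-3.4, 0.8, 0.4]
grip_width: 0.172
```

Contact at the stop: -3.4 N at about the expected depth (the model is off by about 1.6 mm). Now I lower the tail from 28° to 14°, pivoting at the hoop.

Run:
```python
from h import *
st=m.read_state();print(st["contact_force"])
for s in(27,25,23,21,19,17,15,14,13):
  T,R=tipT(-.0716+.006*np.sin(np.radians(s))+.001,s,.0450);print(s,T.round(4),end=' ');row(T,R)
```

```text
[-3.37805971  0.81174985  0.38743175]
27 [ 0.4391 -0.1931  0.062 ] row [-0.02, 0.04, 0.08, 0.14, 0.0, -0.0]
25 [ 0.4385 -0.193   0.0579] row [-0.02, -0.02, 0.23, 0.39, 0.0, -0.0]
23 [ 0.438  -0.1929  0.0539] row [-0.02, -0.08, 0.38, 0.64, 0.0, -0.0]
21 [ 0.4377 -0.1928  0.0498] row [-0.02, -0.14, 0.53, 0.89, 0.0, -0.0]
19 [ 0.4376 -0.1928  0.0457] row [-0.02, -0.22, 0.68, 1.14, 0.0, -0.0]
17 [ 0.4376 -0.1928  0.0416] row [-0.02, -0.29, 0.82, 1.39, 0.0, -0.0]
15 [ 0.4378 -0.1928  0.0375] row [-0.02, -0.38, 0.97, 1.64, 0.0, -0.0]
14 [ 0.438  -0.1928  0.0355] row [-0.02, -0.42, 1.03, 1.76, 0.0, -0.0]
13 [ 0.4382 -0.1929  0.0334] row [-0.02, -0.47, 1.1, 1.89, 0.0, -0.0]
```

Emit:
play_rows([
  [0, 0.04, 0.08, 0.14, 0, 0],
  [0, 0.01, 0.15, 0.26, 0, 0],
  [0, -0.02, 0.23, 0.39, 0, 0],
  [0, -0.05, 0.3, 0.51, 0, 0],
  [0, -0.08, 0.38, 0.64, 0, 0],
  [0, -0.11, 0.45, 0.76, 0, 0],
  [0, -0.14, 0.53, 0.89, 0, 0],
  [0, -0.18, 0.6, 1.01, 0, 0],
  [0, -0.22, 0.68, 1.14, 0, 0],
  [0, -0.22, 0.68, 1.14, 0, 0],
])

```text
clock: 20.6
tool_pos: [0.438, -0.1932, 0.0457]
tool_rot: [-0.615, 0.772, 0.128, -0.102]
contact_force: [-0.1, 0.5, 0.0]
grip_width: 0.168
```

Emit:
play_rows([
  [0, -0.03, 0.08, 0.12, 0, 0],
  [0, -0.06, 0.14, 0.25, 0, 0],
  [0, -0.11, 0.21, 0.38, 0, 0],
  [0, -0.15, 0.28, 0.5, 0, 0],
  [0, -0.15, 0.28, 0.5, 0, 0],
])

```text
clock: 21.1
tool_pos: [0.4388, -0.1928, 0.0377]
tool_rot: [-0.618, 0.776, 0.102, -0.08]
contact_force: [-4.7, 5.1, 0.7]
grip_width: 0.169
```

The tail now rests on the jaw nose: there is a sideways force of 5 N at 15°, as expected. I release and look.

Emit:
play_rows([
  [-0.03, 0.02, 0, 0, 0, 0],
  [-0.03, 0.02, 0, 0, 0, 0],
])

```text
clock: 21.3
tool_pos: [0.4388, -0.1922, 0.0378]
tool_rot: [-0.618, 0.776, 0.102, -0.08]
contact_force: [-2.6, 3.9, 0.6]
grip_width: 0.17
```

Emit:
play_rows([
  [0, 0, 0, 0, 0, 0],
  [0, 0, 0, 0, 0, 0],
  [0, 0, 0, 0, 0, 0],
  [0, 0, 0, 0, 0, 0],
  [0, 0, -0.5, 0, 0, 0],
  [0, 0, -1.2, 0, 0, 0],
  [0, 0, -2, 0, 0, 0],
  [0, 0, -2.4, 0, 0, 0],
  [0, 0, -2.4, 0, 0, 0],
], grip=0.4)

```text
clock: 22.2
tool_pos: [0.4555, -0.1966, 0.0978]
tool_rot: [-0.618, 0.776, 0.1, -0.08]
contact_force: [-0.5, 0.9, 0.2]
grip_width: 0.399
```

Run:
```python
from h import *
st=m.read_state();T=st["tool_pos"];R=Ro.from_quat(st["tool_rot"]).as_matrix();print(T,st["clock"],st["contact_force"])
a=m.grab_frame("wrist");s=m.grab_frame("scene");O,ex,ey=setc()
for n in("pen","pen_neck","pen_tip"):
  for f in(a,s):
    for d in m.mark_of(f,n)[:1]:
      X=w(f,d["centre"]);print(n,round(d["score"],2),"cradle frame",(np.array([(X-O)@ex,(X-O)@ey,X[2]])*1000).round(1))
u=proj(s,O+[0,0,.05]).astype(int)
i=cv2.resize(a["img"],(480,360));j=cv2.resize(s["img"][u[1]-45:u[1]+45,u[0]-40:u[0]+40],(320,360),interpolation=cv2.INTER_CUBIC)
cv2.imwrite("pics/z.png",np.clip(np.hstack([i,j])[:,:,::-1].astype(float)*1.7,0,255).astype(np.uint8))
T2=O+ex*(.058-.0016)+np.array([0,0,.10-.031]);row(T2,pose(YAW,0));row(T2-[0,0,.02],pose(YAW,0))
```

```text
[ 0.45551708 -0.19655142  0.09781253] 22.2 [-0.52388892  0.90987381  0.23130093]
pen 0.85 cradle frame [12.1 -4.4 57.3]
pen 0.71 cradle frame [ 4.4 -2.3 55.1]
pen_neck 0.71 cradle frame [26.6 -3.5 63.3]
pen_neck 0.91 cradle frame [21.3 -7.1 65.7]
pen_tip 0.57 cradle frame [-67.8  -1.9  35. ]
pen_tip 0.9 cradle frame [-69.7  -0.2  37.6]
row [0.01, -0.06, 1.08, 1.87, 0.0, -0.0]
row [0.01, -0.27, 1.85, 1.87, 0.0, -0.0]
```

View pics/z.png

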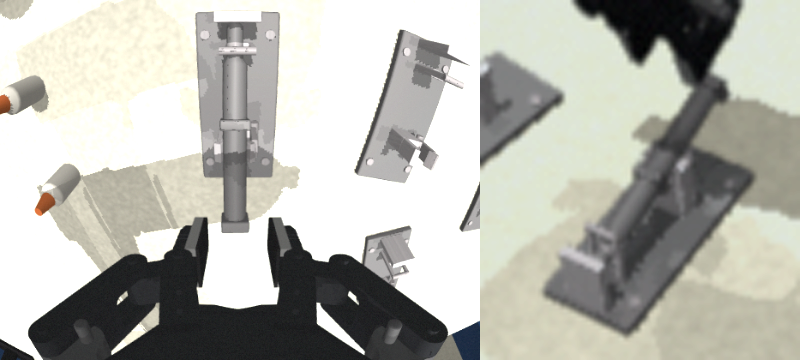

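The picture shows the pen's tip under the hoop at (237,47), the body lying on the jaw nose and the tail raised. Next I shut the fingers and go level above the tail.

Emit:
play_rows([
  [0, 0, -0.3, 0.4, 0, 0],
  [0, 0, -0.3, 1, 0, 0],
  [0, 0, -0.3, 1.6, 0, 0],
  [0, -0.06, 0, 1.87, 0, 0],
  [0, -0.06, 0.6, 1.87, 0, 0],
  [0, -0.06, 1.08, 1.87, 0, 0],
  [0, -0.06, 1.08, 1.87, 0, 0],
  [0, -0.06, 1.08, 1.87, 0, 0],
], grip=0)

```text
clock: 23.4
tool_pos: [0.4489, -0.1951, 0.0695]
tool_rot: [-0.623, 0.782, -0.0, 0.0]
contact_force: [0.6, -0.6, -0.1]
grip_width: 0.004
```

Run:
```python
from h import *
st=m.read_state();O,ex,ey=setc();X=st["tool_pos"]-O;print(st["tool_pos"],[X@ex,X@ey],st["contact_force"],st["grip_width"])
print(Ro.from_quat(st["tool_rot"]).as_matrix()[:,2])
```

```text
[ 0.44891532 -0.19512529  0.0694734 ] [np.float64(0.05609766407811371), np.float64(-0.00021983268214673286)] [ 0.62475742 -0.61669825 -0.12957578] 0.0043211429355275695
[ 7.08443821e-04 -4.74827478e-04 -9.99999636e-01]
```

Now down until contact.

Emit:
play_rows([
  [0, 0, 0.15, 0, 0, 0],
  [0, 0, 0.3, 0, 0, 0],
  [0, 0, 0.4, 0, 0, 0],
  [0, 0, 0.5, 0, 0, 0],
  [0, 0, 0.5, 0, 0, 0],
])

```text
clock: 23.9
tool_pos: [0.4487, -0.1949, 0.0565]
tool_rot: [-0.623, 0.782, -0.0, 0.0]
contact_force: [0.1, 0.8, -0.7]
grip_width: 0.003
```

Emit:
play_rows([
  [0, 0, 0.08, 0, 0, 0],
  [0, 0, 0.16, 0, 0, 0],
  [0, 0, 0.24, 0, 0, 0],
  [0, 0, 0.24, 0, 0, 0],
])

```text
clock: 24.3
tool_pos: [0.4487, -0.1949, 0.0506]
tool_rot: [-0.623, 0.782, -0.0, 0.0]
contact_force: [-0.4, -0.1, 0.2]
grip_width: 0.0
```

Emit:
play_rows([
  [0, 0, 0.06, 0, 0, 0],
  [0, 0, 0.12, 0, 0, 0],
  [0, 0, 0.12, 0, 0, 0],
])

```text
clock: 24.6
tool_pos: [0.4488, -0.1949, 0.0477]
tool_rot: [-0.623, 0.782, -0.0, 0.0]
contact_force: [0.4, -0.2, -0.0]
grip_width: -0.001
```

Emit:
play_rows([
  [0, 0, 0.06, 0, 0, 0],
  [0, 0, 0.12, 0, 0, 0],
  [0, 0, 0.12, 0, 0, 0],
])

```text
clock: 24.9
tool_pos: [0.4491, -0.1952, 0.0456]
tool_rot: [-0.623, 0.782, -0.001, 0.001]
contact_force: [-1.6, 0.3, 5.2]
grip_width: -0.001
```

Emit:
play_rows([
  [0, 0, 0.06, 0, 0, 0],
  [0, 0, 0.12, 0, 0, 0],
  [0, 0, 0.12, 0, 0, 0],
])

```text
clock: 25.2
tool_pos: [0.4491, -0.1955, 0.0431]
tool_rot: [-0.623, 0.782, -0.001, 0.0]
contact_force: [-2.8, -0.4, 7.4]
grip_width: 0.002
```

Contact, 5–7 N. Press on in small steps.

Emit:
play_rows([
  [0, 0, 0.06, 0, 0, 0],
  [0, 0, 0.12, 0, 0, 0],
  [0, 0, 0.12, 0, 0, 0],
])

```text
clock: 25.5
tool_pos: [0.449, -0.195, 0.0395]
tool_rot: [-0.623, 0.782, -0.001, 0.001]
contact_force: [-2.9, 1.1, 4.3]
grip_width: 0.003
```

Emit:
play_rows([
  [0, 0, 0.06, 0, 0, 0],
  [0, 0, 0.12, 0, 0, 0],
  [0, 0, 0.12, 0, 0, 0],
])

```text
clock: 25.8
tool_pos: [0.4488, -0.1948, 0.0355]
tool_rot: [-0.623, 0.782, -0.0, 0.0]
contact_force: [-1.3, 0.1, 2.3]
grip_width: 0.001
```

Emit:
play_rows([
  [0, 0, 0.06, 0, 0, 0],
  [0, 0, 0.12, 0, 0, 0],
  [0, 0, 0.12, 0, 0, 0],
])

```text
clock: 26.1
tool_pos: [0.4489, -0.1947, 0.0325]
tool_rot: [-0.623, 0.782, -0.0, 0.001]
contact_force: [-0.1, -0.0, 1.3]
grip_width: 0.001
```

Emit:
play_rows([
  [0, 0, 0.06, 0, 0, 0],
  [0, 0, 0.12, 0, 0, 0],
  [0, 0, 0.12, 0, 0, 0],
])

```text
clock: 26.4
tool_pos: [0.4489, -0.1949, 0.0296]
tool_rot: [-0.623, 0.782, -0.0, 0.0]
contact_force: [-0.1, 0.4, -0.4]
grip_width: 0.002
```

Emit:
play_rows([
  [0, 0, 0.06, 0, 0, 0],
  [0, 0, 0.12, 0, 0, 0],
  [0, 0, 0.12, 0, 0, 0],
])

```text
clock: 26.7
tool_pos: [0.4486, -0.195, 0.0264]
tool_rot: [-0.623, 0.782, -0.0, 0.0]
contact_force: [-0.2, 0.7, 0.1]
grip_width: 0.002
```

Emit:
play_rows([
  [0, 0, 0.06, 0, 0, 0],
  [0, 0, 0.12, 0, 0, 0],
  [0, 0, 0.12, 0, 0, 0],
])

```text
clock: 27.0
tool_pos: [0.4487, -0.1949, 0.0236]
tool_rot: [-0.623, 0.782, -0.0, 0.0]
contact_force: [0.2, 0.4, -0.3]
grip_width: 0.001
```

Run:
```python
from h import *
print(m.read_state()["contact_force"])
O,ex,ey=setc()
for c in("wrist","scene","top"):
  f=m.grab_frame(c)
  for n in("pen","pen_neck","pen_tip"):
    for d in m.mark_of(f,n)[:1]:
      X=w(f,d["centre"]);print(c,n,round(d["score"],2),"cradle frame",(np.array([(X-O)@ex,(X-O)@ey,X[2]])*1000).round(1))
```

```text
[ 0.15429848  0.41846275 -0.27070928]
wrist pen 0.94 cradle frame [10.3 -3.1 45.2]
wrist pen_neck 0.7 cradle frame [28.2 -3.2 46.4]
wrist pen_tip 0.58 cradle frame [-65.9  -0.5  43.7]
scene pen 0.78 cradle frame [ 7.1 -5.6 43. ]
scene pen_neck 0.7 cradle frame [28.6 -1.1 44.4]
scene pen_tip 0.48 cradle frame [-71.2  -2.7  42.7]
top pen_tip 0.52 cradle frame [-70.7  -2.9  44.6]
```

The pen now sits level at z≈45 mm, so it has snapped in. One gentle confirming press until contact, then retreat.

Emit:
play_rows([
  [0, 0, 0.06, 0, 0, 0],
  [0, 0, 0.1, 0, 0, 0],
  [0, 0, 0.1, 0, 0, 0],
])

```text
clock: 27.9
tool_pos: [0.4488, -0.1949, 0.0212]
tool_rot: [-0.623, 0.782, -0.0, 0.0]
contact_force: [-1.0, 1.0, -0.2]
grip_width: -0.003
```

Emit:
play_rows([
  [0, 0, 0.04, 0, 0, 0],
  [0, 0, 0.08, 0, 0, 0],
  [0, 0, 0.08, 0, 0, 0],
])

```text
clock: 28.2
tool_pos: [0.4488, -0.1949, 0.0193]
tool_rot: [-0.623, 0.782, -0.0, 0.0]
contact_force: [-0.1, -0.9, 0.0]
grip_width: -0.004
```

Emit:
play_rows([
  [0, 0, 0.04, 0, 0, 0],
  [0, 0, 0.08, 0, 0, 0],
  [0, 0, 0.08, 0, 0, 0],
])

```text
clock: 28.5
tool_pos: [0.4489, -0.195, 0.0175]
tool_rot: [-0.623, 0.782, -0.0, 0.0]
contact_force: [-0.6, 0.6, 0.3]
grip_width: -0.0
```

Emit:
play_rows([
  [0, 0, 0.04, 0, 0, 0],
  [0, 0, 0.06, 0, 0, 0],
  [0, 0, 0.06, 0, 0, 0],
])

```text
clock: 28.8
tool_pos: [0.4491, -0.1953, 0.017]
tool_rot: [-0.623, 0.782, -0.001, 0.0]
contact_force: [-2.7, 1.2, 5.4]
grip_width: 0.002
```

Emit:
play_rows([
  [0, 0, 0.03, 0, 0, 0],
  [0, 0, 0.03, 0, 0, 0],
])

```text
clock: 29.0
tool_pos: [0.4491, -0.1955, 0.0168]
tool_rot: [-0.623, 0.782, -0.001, 0.0]
contact_force: [-5.5, 1.6, 9.1]
grip_width: -0.001
```

Emit:
play_rows([
  [0, 0, -0.3, 0, 0, 0],
  [0, 0.3, -1, 0, 0, 0],
  [0, 1, -2.5, 0, 0, 0],
  [0, 2.5, -4, 0, 0, 0],
  [0, 3, -5, 0, 0, 0],
  [0, 3, -5, 0, 0, 0],
  [0, 3, -5, 0, 0, 0],
])

```text
clock: 29.7
tool_pos: [0.3761, -0.1779, 0.1409]
tool_rot: [-0.623, 0.782, -0.001, 0.002]
contact_force: [0.3, 0.3, -0.3]
grip_width: 0.002
```

Run:
```python
from h import *
st=m.read_state();print(st["tool_pos"],st["clock"])
O,ex,ey=setc();a=m.grab_frame("wrist");s=m.grab_frame("scene")
for f in(a,s):
  for n in("pen","pen_neck","pen_tip"):
    for d in m.mark_of(f,n)[:1]:
      X=w(f,d["centre"]);print(n,round(d["score"],2),"cradle",(np.array([(X-O)@ex,(X-O)@ey,X[2]])*1000).round(1))
marks(s,["bottle_a","beaker","dish","forceps"],n=3)
u=pfish(a,O+[0,0,.04]).astype(int);print(u)
v0=max(0,u[1]-80)
i=cv2.resize(a["img"][v0:v0+160,u[0]-80:u[0]+80],(450,450),interpolation=cv2.INTER_CUBIC);u=proj(s,O+[0,0,.05]).astype(int)
j=cv2.resize(s["img"][u[1]-45:u[1]+45,u[0]-35:u[0]+35],(350,450),interpolation=cv2.INTER_CUBIC)
cv2.imwrite("pics/end.png",np.clip(np.hstack([i,j])[:,:,::-1].astype(float)*1.5,0,255).astype(np.uint8))
```

```text
[ 0.3761016  -0.17787824  0.14092799] 29.7
pen 0.92 cradle [12.  -3.1 42.1]
pen_neck 0.67 cradle [25.6 -5.7 46.3]
pen 0.66 cradle [-73.5  -1.1  42.2]
pen_neck 0.69 cradle [28.  -0.5 47.7]
pen_tip 0.81 cradle [-69.   1.  45.]
mark_of bottle_a 0.77 [578.0, -2.0, -2.0]
mark_of bottle_a 0.57 [760.0, 179.0, 4.0]
mark_of bottle_a 0.51 [469.0, 5.0, -0.0]
mark_of beaker 0.9 [719.0, -19.0, 1.0]
mark_of dish 0.82 [727.0, 292.0, -2.0]
mark_of forceps 0.67 [712.0, -178.0, -3.0]
mark_of forceps 0.47 [725.0, 288.0, -1.0]
[278  45]
```

View pics/end.png

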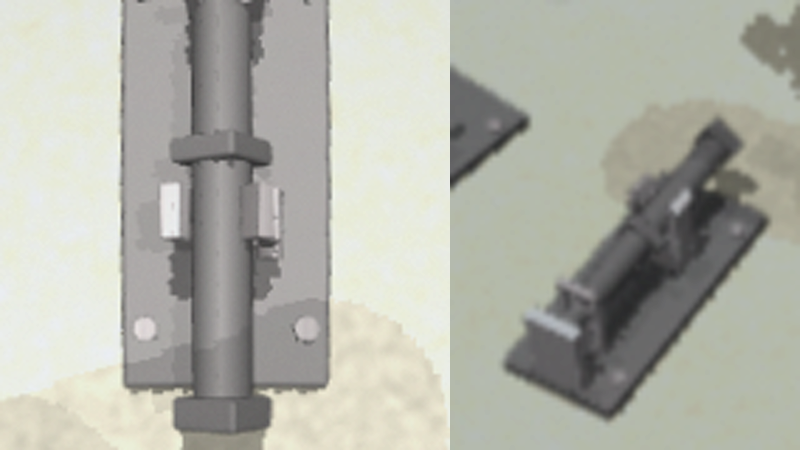

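The final picture shows the pen level in the fork, its collar at (220,150) ahead of the fork, and the jaw nose at (258,215) overlapping the pen. The tip is under the hoop.

```bash
python3 -c "
from bench import manip as m
print(m.close_job())"
```

```text
the job is handed in; nothing more can be done
None
```

The pen is in the leftmost cradle, sitting level in the fork with the jaw closed over it. I handed the job in at about 30 s of the 51 s allowed.

- **What I did:** I gripped the pen by its tail half and slid it in at a 28° slant until it touched the end stop. I then lowered it onto the jaw nose, let go, and pressed the tail with shut fingers. Contact was about 5–7 N, then dropped to nothing as the jaw snapped shut. A last 9 N push met firm resistance, so the pen is fully home, and the arm then backed well clear.
- **Last checks:** The detectors put the pen's axis at about 42–48 mm against 45 mm nominal, and its tip about 1 mm from the stop face. The final picture shows the jaw nose over the body. The bottles, beaker, dish and forceps were within about 8 mm of where they started, which is within detector noise. I did not check them upright in a close-up.
- **What disagreed:**
  - The first two grasps closed on air. The real fingertips end about 31 mm short of the reported tool point, and I corrected for that.
  - The end stop came about 1.6 mm later than I had worked out.
  - One scene-camera reading put the pen's middle near the stop. I took it as false, because the other readings and the picture contradict it.

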